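# Change over the specimen trays

## Robot

A 7-joint arm with a two-finger parallel gripper is mounted at the origin on a cart in front of the work surface, level with it; the furniture and walls round the work are solid. World frame = base frame: x ahead of the robot, y to its left, z up, the work surface at z = 0. Lengths are in m, angles in rad, forces in N, time in s.
With the tool pointing down it reaches from about 0.4 to 0.85 m from the base axis. Payload 10.4 kg.
Tool frame: the origin (TCP) lies on the centre line of the jaws, within the pads' length; the fingertips stand 22 mm ahead of it and the grasp point (between the pads) lies 3 mm ahead of it; z points along the fingers, y is the direction in which the jaws open and shut (so a half turn about z gives the same grasp; the last joint's range is limited). The gripper opens to 85 mm and grips with 20 to 120 N. Pads are 22 mm wide; open, the fingers measure 114 mm over their backs; the gripper's body (76 mm by 85 mm) begins 54 mm behind the grasp point. The pads swing forward as they close: fully open they stand 13 mm farther back than shut.
Start: joints at [1.218, 0.332, -0.065, 1.46, 0.022, 1.35, -0.088], TCP at [0.202, -0.591, 0.253] pointing down, gripper open.
Joint ranges: [-2.6, 2.6], [-0.5, 2.12], [-1.47, 1.34], [0.16, 2.42], [-1.27, 4.41], [0.06, 2.06], [-2.6, 2.6]. Speed limits (rad/s): [2.22, 2.22, 2.79, 2.79, 3.14, 3.14, 3.14].

## Interface

Orientations are given as a unit quaternion [x, y, z, w].
In Python, from workcell import manip gives the robot as it stands. The module is installed in compiled form; this text tells all that it offers.
- The arm moves only by the shell command python3 -m crank 'ROWS' [FORCE]. ROWS is JSON, a list of rows, each a list of 3 entries, a list of its own where there are three numbers: the opening, from -1 (shut) to 1 (fully open), then the shift along the tool's x, y, z normalised to -1 to 1, where 1 is 80 mm, then the turn, a rotation vector about the tool's x, y, z normalised to -1 to 1, where 1 is pi/4 rad. In form: [[jaw, [tx, ty, tz], [ax, ay, az]], ...]. A call has exactly 5 rows; each row shifts and turns the commanded pose from where the row before left it, along the tool's axes as they then stand; what a row does not reach is not made up. A row lasts 1/10 s, in which the tool goes at most 50 mm and 8.59 degrees, less where a joint would pass 70% of its speed; a pose out of reach is approached as far as the arm can. A call with a number of a shift or a turn outside -1 to 1 is refused whole. A call with a gripper value outside its range is refused whole. The fingers move at their own pace and stop on an object; FORCE is the grip in N (left out, the last holds). Time passes only in rows, so rows that do not move let the fingers close, or fill a call up. It gives the time, the measured TCP pose, the force and the opening at its end, in the units of the state.
- manip.get_obs(): the state, without advancing time (a new reading comes with each control period).
- manip.camera(name): name is "scene" or "top" or "wrist"; returns the picture (384x512x3 uint8, blue, green, red); there is no depth.
- manip.camera_info(name): a dict with "K" (3x3 intrinsics, pixels), "camera_from_world" (4x4, takes a point from world to camera coordinates); the wrist camera has in their place "mount" (4x4, takes a point from camera to tool coordinates, whose origin is the TCP and whose axes are the flange's). Camera axes: x right, y down, z forward; pixel columns grow to the right and rows downward; lengths in m; the calibration is good to about 2 mm. A picture is of the moment at which its call begins: read the wrist's pose just before it. camera_info takes no time and is no camera call.
- manip.hand_in(): hands the job in, once; it reports no verdict.
The state is a dict: "clock": time; "joint_pos": joint angles; "joint_velocities": joint speeds; "tau": joint torques, N m; "position": TCP position; "ee_rot": TCP orientation; "ft_force": force on the tool from outside, world axes, zero at the start; "torque": the same for the moment, N m; "grip_width": opening from 0.0 (shut) to 1.0 (fully open).
Only numpy, scipy, OpenCV 4.12 (cv2) and the standard library are available. Lean on these libraries where they do the work, as an engineer would, in place of code of your own. Each camera call takes 0.05 s, during which the arm holds its last target.

## Task

Two low specimen tray units stand on the table; the empty tray was left standing out. First push the empty tray fully home with a fingertip, then hook a fingertip behind the upstanding lip of the tray with the two sherds and gently draw it fully out to its stop, with the sherds still lying in it. Pinch and lift nothing, do not touch the sherds, and leave the vial, the dropper bottle and the white jar near the trays standing where they are.

Things in the scene. Friction and masses are not known exactly. Their poses are not given: they have to be found in the camera images.
- sherd_unit: low slide-out tray unit, fixed to the table: base 166 x 136 mm, side rails, clear dust cover (top at 56 mm, 132 mm wide). Its tray holds two brown sherds and starts shut or nearly so. Origin on the table under the middle of the bay of the shut tray; x points into the unit (the way the tray is pushed home), y left, z up; the cover spans x = -0.058 to 0.066, the shut tray's lip x = -0.127 to -0.119.
- empty_unit: low slide-out tray unit, fixed to the table: base 166 x 136 mm, side rails, clear dust cover (top at 56 mm, 132 mm wide). Same make as the other; its tray is empty and starts standing out. Origin on the table under the middle of the bay of the shut tray; x points into the unit (the way the tray is pushed home), y left, z up; the cover spans x = -0.058 to 0.066, the shut tray's lip x = -0.127 to -0.119.
- sherd_tray (a joint): sherd tray's slide, in m: 0 = fully home against its stop, 0.100 = fully out against its stop. Sliding friction about 2 N, no spring; it stays where it is left. Starts between 0 and 0.015.
- empty_tray (a joint): empty tray's slide, in m: 0 = fully home against its stop, 0.100 = fully out against its stop. Sliding friction about 2 N, no spring; it stays where it is left. Starts between 0.055 and 0.095.
- sherd_tray_lip_front (a point): sherd tray's upstanding lip at its front end, outward face; origin at the middle of that face, 29 mm above the table; moves with the tray. Lip 112 mm wide, 8 mm thick, from 10 to 51 mm above the table. Axes as the unit: x points home, -x is the way out. Push here along +x to shut the tray.
- empty_tray_lip_front (a point): empty tray's upstanding lip at its front end, outward face; origin at the middle of that face, 29 mm above the table; moves with the tray. Lip 112 mm wide, 8 mm thick, from 10 to 51 mm above the table. Axes as the unit: x points home, -x is the way out. Push here along +x to shut the tray.
- sherd_tray_lip_back (a point): sherd tray's lip, inward face; origin at its middle, 29 mm above the table; axes as the unit. Behind it (+x) is an empty finger well open above, 60 mm long, 106 mm wide, floor 12 mm above the table, side walls and rear divider up to 27 mm; behind the 4 mm divider the bay, x = 0.064 to 0.174. The shut tray's well lies in front of the cover. Pull here along -x to draw the tray out.
- empty_tray_lip_back (a point): empty tray's lip, inward face; origin at its middle, 29 mm above the table; axes as the unit. Behind it (+x) is an empty finger well open above, 60 mm long, 106 mm wide, floor 12 mm above the table, side walls and rear divider up to 27 mm; behind the 4 mm divider the bay, x = 0.064 to 0.174. The shut tray's well lies in front of the cover. Pull here along -x to draw the tray out.
- sherd_a: brown pottery sherd, 28 x 29 x 12 mm, loose in the bay of the sherd tray; origin at the centre of its underside
- sherd_b: brown pottery sherd, 32 x 30 x 14 mm, loose in the bay of the sherd tray; origin at the centre of its underside
- vial: small clear sample vial with a black cap, 23 mm across, 51 mm high (the one alone near the front edge of the table; others stand far back), a loose bystander; origin at the centre of its underside.
- dropper_bottle: brown dropper bottle with a black top, 33 mm across, 97 mm high (the one nearest the robot, right of the trays; others stand far back), a loose bystander; origin at the centre of its underside.
- white_jar: small open white jar, 48 mm across, 54 mm high, a loose bystander; origin at the centre of its underside.

How it is judged:
On the way, in this order (a step that is already met when the one before it is completed fails the run):
1. the empty tray is fully home while the sherd tray is still shut (value of joint empty_tray below 0.004 m and value of joint sherd_tray below 0.03 m), for 0.2 s.
2. the sherd tray is fully out (value of joint sherd_tray above 0.095 m), for 0.2 s.
At the end, for the whole second after the job is handed in: The empty tray is home (within 4 mm of its stop), the sherd tray is out (within 5 mm of its stop), and both sherds lie at rest in its bay (value of joint empty_tray below 0.004 m and value of joint sherd_tray above 0.095 m and x of sherd_a in the frame of sherd_tray_lip_back between 0.062 and 0.178 m and y of sherd_a in the frame of sherd_tray_lip_back between -0.055 and 0.055 m and z of each of sherd_a, sherd_b in the frame of sherd_tray_lip_back below 0 m and x of sherd_b in the frame of sherd_tray_lip_back between 0.062 and 0.178 m and y of sherd_b in the frame of sherd_tray_lip_back between -0.055 and 0.055 m and linear speed of each of sherd_a, sherd_b below 0.02 m/s); the robot touches nothing.
It fails at once if a tray's lip is pinched (pressed on both faces at once) ((contact force between the fingers and sherd_tray_c5 above 3 N and contact force between the fingers and sherd_tray_c6 above 3 N) or (contact force between the fingers and empty_tray_c5 above 3 N and contact force between the fingers and empty_tray_c6 above 3 N)).
It fails at once if a sherd is touched by the robot (contact force between any of the arm, the fingers and sherd_a above 0.3 N or contact force between any of the arm, the fingers and sherd_b above 0.3 N).
It fails at once if a sherd is lifted (height (world z) of any of sherd_a, sherd_b above 0.04 m).
It fails at once if the sherd tray is yanked (faster than 0.4 m/s) (velocity of joint sherd_tray above 0.4 m/s).
It fails at once if a bystander is shifted by more than 15 mm, lifted or tipped (distance of any of vial, dropper_bottle, white_jar from where it was at the start of the episode above 0.015 m or angle between any of vial, dropper_bottle, white_jar's own z axis and vertical above 0.4 rad).
It also fails if it takes over 48 s, if anything falls off the work surface, if the arm or the gripper's body presses on something with over 40 N, if the wrist force passes 120 N, or if a joint passes its speed limit or range.

## Working session

There is one attempt and no reset: what is moved stays moved. The work goes in short steps, Python scripts to look and compute and a shell command to move; the robot and the scene stay as the last step left them, time stands still between calls to the robot, and variables do not carry over. Pictures are saved under pics/ and viewed, and the job is handed in when it is done.

```bash
mkdir -p pics
python3 - <<'E'
from workcell import manip
import cv2,numpy as np
np.set_printoptions(precision=4,suppress=True)
o=manip.get_obs();print(o)
for n in("scene","top","wrist"):
    im=manip.camera(n);cv2.imwrite(f"pics/{n}0.png",im);print(n,manip.camera_info(n))
E
```

```text
{'clock': 0.0, 'joint_pos': array([ 1.2184,  0.3329, -0.0647,  1.4609,  0.0216,  1.3499, -0.0885]), 'joint_velocities': array([ 0.0007,  0.0003, -0.0007, -0.0015, -0.0013, -0.0012,  0.0002]), 'tau': array([ -0.    , -62.545 ,   0.0493, -39.159 ,   0.0163,   0.0101,
        -0.0001]), 'position': array([ 0.2023, -0.591 ,  0.2525]), 'ee_rot': array([ 0.9864,  0.1642, -0.0001, -0.0007]), 'ft_force': array([ 1.1597, -0.3793,  0.4657]), 'torque': array([-0.0227,  0.0131,  0.0822]), 'grip_width': 0.9968553466487692}
scene {'K': array([[400.7881,   0.    , 258.2626],
       [  0.    , 400.7881, 194.8803],
       [  0.    ,   0.    ,   1.    ]]), 'camera_from_world': array([[-0.5823, -0.8129,  0.0102,  0.3154],
       [-0.5987,  0.4203, -0.6819,  0.4013],
       [ 0.55  , -0.4032, -0.7314,  0.7816],
       [ 0.    ,  0.    ,  0.    ,  1.    ]])}
top {'K': array([[429.4848,   0.    , 256.5906],
       [  0.    , 429.4848, 188.2211],
       [  0.    ,   0.    ,   1.    ]]), 'camera_from_world': array([[ 0.0115, -0.9999, -0.008 , -0.0301],
       [-0.984 , -0.0099, -0.1782,  0.5517],
       [ 0.1781,  0.0099, -0.984 ,  1.3289],
       [ 0.    ,  0.    ,  0.    ,  1.    ]])}
wrist {'K': array([[307.5653,   0.    , 261.2875],
       [  0.    , 307.5653, 189.9232],
       [  0.    ,   0.    ,   1.    ]]), 'mount': array([[-0.0006, -0.9535, -0.3014,  0.0766],
       [ 1.    , -0.0005, -0.0002, -0.0011],
       [ 0.0001, -0.3014,  0.9535, -0.1209],
       [ 0.    ,  0.    ,  0.    ,  1.    ]])}
```

View pics/scene0.png

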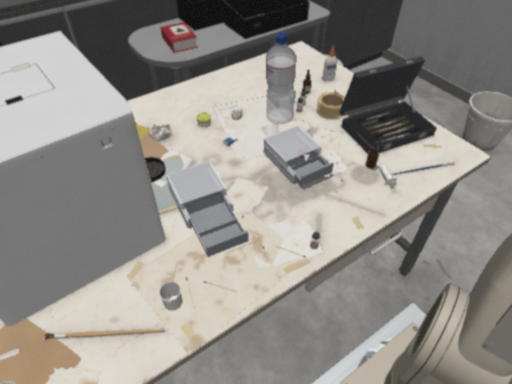

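View pics/top0.png

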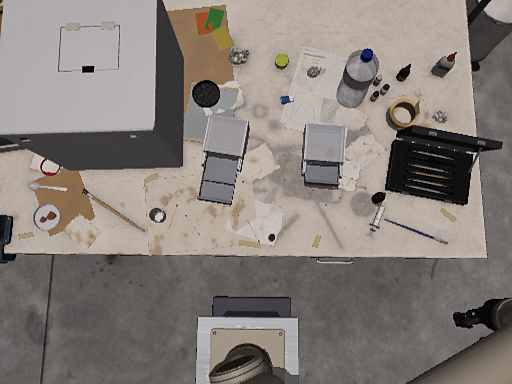

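View pics/wrist0.png

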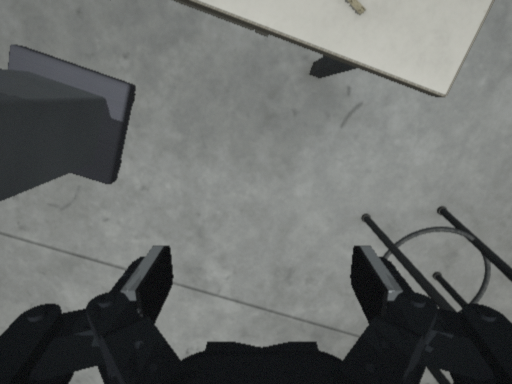

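Run:
```python
import cv2
im=cv2.imread("pics/top0.png")
cv2.imwrite("pics/top0c.png",cv2.resize(im[110:260,140:400],None,fx=3,fy=3,interpolation=cv2.INTER_CUBIC))
im=cv2.imread("pics/scene0.png")
cv2.imwrite("pics/scene0c.png",cv2.resize(im[110:310,140:400],None,fx=3,fy=3,interpolation=cv2.INTER_CUBIC))
```

```text
(no output)
```

View pics/top0c.png

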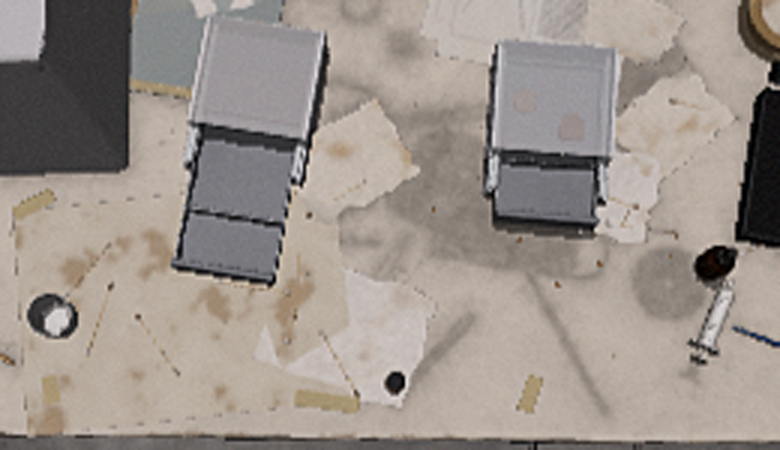

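View pics/scene0c.png

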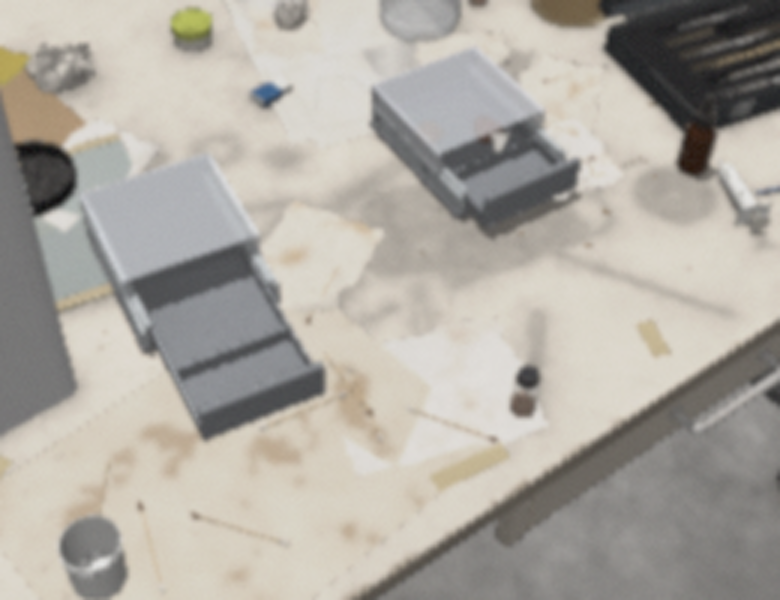

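```bash
cat > h.py <<'E'
import numpy as np
from workcell import manip
np.set_printoptions(precision=4,suppress=True)
def ray(cam,uv,z):
    i=manip.camera_info(cam);K=i["K"];T=i["camera_from_world"];R=T[:3,:3];c=-R.T@T[:3,3]
    d=R.T@np.linalg.solve(K,[uv[0],uv[1],1.]);return c+d*(z-c[2])/d[2]
E
python3 - <<'E'
from h import *
def c(u,v):return (u/3+140-1/3,v/3+110-1/3)
for n,p in dict(E_cover=[(210,15),(328,33),(303,140),(190,122)],S_cover=[(494,41),(618,46),(613,160),(489,150)]).items():
    q=np.array([ray("top",c(*x),.056)[:2] for x in p]);m=q.mean(0)
    ax=(q[0]+q[1]-q[2]-q[3]);ax/=np.linalg.norm(ax)
    lr=(q[0]-q[1]+q[3]-q[2]);lr/=np.linalg.norm(lr)
    print(n,q,"mid",m,"yaw from x",np.degrees(np.arctan2(ax[1],ax[0])),"from y",np.degrees(np.arctan2(-lr[0],lr[1])), "size",np.linalg.norm(q[0]-q[3]),np.linalg.norm(q[0]-q[1]),"origin",m-ax*.004)
for n,p in dict(E_lip=[(172,268),(271,284)],S_lip=[(491,221),(598,231)]).items():
    q=np.array([ray("top",c(*x),.051)[:2] for x in p]);print(n,q,q.mean(0),np.linalg.norm(q[0]-q[1]))
for n,u,z in [("jar",(52,312),.054),("vial",(395,381),.051),("drop",(718,260),.097)]: print(n,ray("top",c(*u),z))
def s(u,v):return (u/3+140-1/3,v/3+110-1/3)
for n,u,z in [("jar",(92,540),.054),("vial",(527,376),.051),("drop",(694,165),0.02)]: print(n,ray("scene",s(*u),z))
for n,p in dict(E_lip=[(208,432),(322,385)],S_lip=[(490,220),(577,182)]).items():
    print(n,[ray("scene",s(*x),.01 if 0 else .02) for x in p])
E
```

```text
E_cover [[0.7958 0.1335]
 [0.7763 0.0034]
 [0.6552 0.0286]
 [0.6741 0.1514]] mid [0.7254 0.0792] yaw from x -10.073963827247121 from y -8.654117166840068 size 0.12299510841086712 0.13154001711484775 origin [0.7214 0.0799]
S_cover [[ 0.7687 -0.1783]
 [ 0.7642 -0.3135]
 [ 0.6362 -0.3049]
 [ 0.646  -0.1719]] mid [ 0.7038 -0.2421] yaw from x -3.423324660629727 from y -3.0507940308976678 size 0.12283293187341318 0.1352839447591906 origin [ 0.6998 -0.2419]
E_lip [[0.5148 0.1659]
 [0.4987 0.06  ]] [0.5068 0.1129] 0.107074704395994
S_lip [[ 0.5692 -0.1739]
 [ 0.5594 -0.288 ]] [ 0.5643 -0.2309] 0.1144496008560765
jar [0.466  0.2906 0.054 ]
vial [ 0.3976 -0.0722  0.051 ]
drop [ 0.5218 -0.4017  0.097 ]
jar [0.4662 0.2924 0.054 ]
vial [ 0.3975 -0.0697  0.051 ]
drop [ 0.5177 -0.4027  0.02  ]
E_lip [array([0.521 , 0.1643, 0.02  ]), array([0.5066, 0.0607, 0.02  ])]
S_lip [array([ 0.5761, -0.1834,  0.02  ]), array([ 0.5672, -0.2886,  0.02  ])]
```

```bash
cat >> h.py <<'E'
from scipy.spatial.transform import Rotation as Rn
def st():
    o=manip.get_obs();R=Rn.from_quat(o["ee_rot"]);m=R.as_matrix()
    print("t",round(float(o["clock"]),2),"p",o["position"],"yaw",np.degrees(np.arctan2(m[1,0],m[0,0])),"toolz",m[:,2],"F",o["ft_force"],"w",o["grip_width"]);return o,m
def to(*tgts):
    o,m=st();p=o["position"]
    for t in tgts:
        d=m.T@(np.array(t)-p);print("to",t,"shift mm",d*1000,"norm",d/.08,"rows>=",np.linalg.norm(d)/.05);p=np.array(t)
E
python3 -m crank '[[-1,[0,0,0],[0,0,0.157]],[-1,[0,0,0],[0,0,0.157]],[-1,[0,0,0],[0,0,0.157]],[-1,[0,0,0],[0,0,0.157]],[-1,[0,0,0],[0,0,0]]]' 40
python3 -c "
from h import *
to((.45,-.3,.25),(.42,0.115,.25),(.42,0.115,.09))"
```

```text
clock: 0.65
position: [0.2024, -0.5912, 0.253]
ee_rot: [0.997, -0.083, -0.0, -0.0]
ft_force: [-0.6, -0.7, -0.6]
grip_width: 0.143
t 0.65 p [ 0.2024 -0.5912  0.253 ] yaw -9.470289426970714 toolz [-0.0003  0.0005 -1.    ] F [-0.6305 -0.6645 -0.5503] w 0.1432437699178097
to (0.45, -0.3, 0.25) shift mm [ 196.2831 -327.9337    3.0644] norm [ 2.4535 -4.0992  0.0383] rows>= 7.64400271067721
to (0.42, 0.115, 0.25) shift mm [ -97.8736 -404.4079    0.1982] norm [-1.2234 -5.0551  0.0025] rows>= 8.32165848854662
to (0.42, 0.115, 0.09) shift mm [  0.0592   0.0641 160.    ] norm [0.0007 0.0008 2.    ] rows>= 3.2000000000000006
```

```bash
python3 -m crank '[[-1,[0.245,-0.41,0],[0,0,0]],[-1,[0.245,-0.41,0],[0,0,0]],[-1,[0.245,-0.41,0],[0,0,0]],[-1,[0.245,-0.41,0],[0,0,0]],[-1,[0.245,-0.41,0],[0,0,0]]]'
python3 -m crank '[[-1,[0.245,-0.41,0],[0,0,0]],[-1,[0.245,-0.41,0],[0,0,0]],[-1,[0.245,-0.41,0],[0,0,0]],[-1,[0.245,-0.41,0],[0,0,0]],[-1,[0.245,-0.41,0],[0,0,0]]]'
python3 -c "
from h import *
to((.42,0.115,.25),(.42,0.115,.09))
import cv2
cv2.imwrite('pics/w1.png',manip.camera('wrist'))"
```

```text
clock: 1.15
position: [0.3266, -0.4441, 0.2533]
ee_rot: [0.997, -0.08, -0.0, 0.0]
ft_force: [1.1, -1.9, -1.1]
grip_width: 0.001
clock: 1.65
position: [0.4499, -0.2983, 0.2534]
ee_rot: [0.997, -0.08, 0.0, 0.0]
ft_force: [-0.1, -1.2, 0.0]
grip_width: 0.006
t 1.65 p [ 0.4499 -0.2983  0.2534] yaw -9.129849327665738 toolz [ 0.     -0.0003 -1.    ] F [-0.1362 -1.1611  0.0097] w 0.006317718632324491
to (0.42, 0.115, 0.25) shift mm [ -95.1018 -403.3209    3.2314] norm [-1.1888 -5.0415  0.0404] rows>= 8.287882690042801
to (0.42, 0.115, 0.09) shift mm [ -0.0129  -0.0472 160.    ] norm [-0.0002 -0.0006  2.    ] rows>= 3.1999999999999997
```

View pics/w1.png

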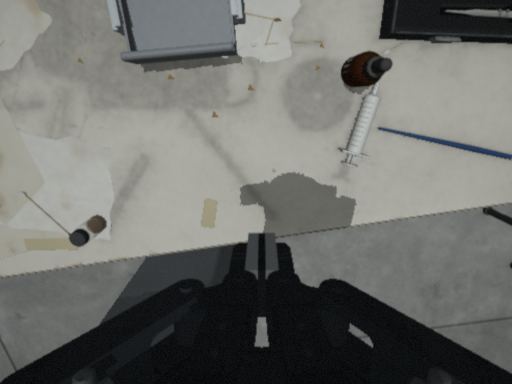

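```bash
cat >> h.py <<'E'
def wray(uv,z,o=None):
    o=o or manip.get_obs();i=manip.camera_info("wrist");R=Rn.from_quat(o["ee_rot"]).as_matrix();M=i["mount"]
    c=R@M[:3,3]+o["position"];d=R@M[:3,:3]@np.linalg.solve(i["K"],[uv[0],uv[1],1.]);return c+d*(z-c[2])/d[2]
E
python3 -c "
from h import *
for u in [(123,57),(237,53),(122,50),(236,45)]: print(u,wray(u,.051))
print(wray((79,238),.051))
"
python3 -m crank '[[-1,[-0.132,-0.56,0],[0,0,0]],[-1,[-0.132,-0.56,0],[0,0,0]],[-1,[-0.132,-0.56,0],[0,0,0]],[-1,[-0.132,-0.56,0],[0,0,0]],[-1,[-0.132,-0.56,0],[0,0,0]]]'
python3 -m crank '[[-1,[-0.132,-0.56,0],[0,0,0]],[-1,[-0.132,-0.56,0],[0,0,0]],[-1,[-0.132,-0.56,0],[0,0,0]],[-1,[-0.132,-0.56,0],[0,0,0]],[-1,[0,0,0],[0,0,0]]]'
python3 -c "
from h import *
o,m=st()
import cv2
cv2.imwrite('pics/w2.png',manip.camera('wrist'))"
```

```text
(123, 57) [ 0.5833 -0.1745  0.051 ]
(237, 53) [ 0.57   -0.2845  0.051 ]
(122, 50) [ 0.5894 -0.1753  0.051 ]
(236, 45) [ 0.5771 -0.2848  0.051 ]
[ 0.4034 -0.0687  0.051 ]
clock: 2.2
position: [0.433, -0.0684, 0.2533]
ee_rot: [0.997, -0.08, 0.0, 0.0]
ft_force: [1.4, -0.3, 1.1]
grip_width: 0.0
clock: 2.7
position: [0.4199, 0.1196, 0.2538]
ee_rot: [0.997, -0.075, 0.001, -0.001]
ft_force: [0.5, -1.0, -0.4]
grip_width: -0.001
t 2.7 p [0.4199 0.1196 0.2538] yaw -8.65337487607517 toolz [ 0.0011  0.0011 -1.    ] F [ 0.5161 -0.982  -0.3651] w -0.0010945948938572087
```

View pics/w2.png

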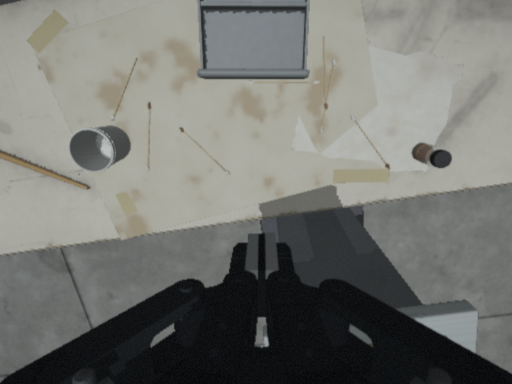

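```bash
python3 -c "
from h import *
a,b=wray((198,76),.051),wray((309,76),.051);print(a,b,(a+b)/2, np.degrees(np.arctan2(-(a-b)[0],(a-b)[1])))
m=(a+b)/2
to((.43,0.123,.25),(.43,.123,.06))
"
```

```text
[0.5211 0.1647 0.051 ] [0.5042 0.0564 0.051 ] [0.5127 0.1106 0.051 ] -8.876405528986181
t 2.75 p [0.4205 0.1164 0.2535] yaw -8.844955639197662 toolz [ 0.0005 -0.     -1.    ] F [ 0.0049 -0.9445  0.0489] w 0.0023694584727168844
to (0.43, 0.123, 0.25) shift mm [ 8.3855 -8.0133  3.4977] norm [ 0.1048 -0.1002  0.0437] rows>= 0.24229176595365554
to (0.43, 0.123, 0.06) shift mm [ -0.101    0.0127 190.    ] norm [-0.0013  0.0002  2.375 ] rows>= 3.8
```

```bash
python3 -m crank '[[-1,[0,-0.1,0.5],[0,0,0]],[-1,[0,0,0.5],[0,0,0]],[-1,[0,0,0.5],[0,0,0]],[-1,[0,0,0.5],[0,0,0]],[-1,[0,0,0.5],[0,0,0]]]'
python3 -m crank '[[-1,[0.35,0,0],[0,0,0]],[-1,[0.35,0,0],[0,0,0]],[-1,[0.1,0,0],[0,0,0]],[-1,[0,0,0],[0,0,0]],[-1,[0,0,0],[0,0,0]]]'
python3 -c "
from h import *
to((.43,0.123,.25))
import cv2
cv2.imwrite('pics/w3.png',manip.camera('wrist'))
cv2.imwrite('pics/s3.png',manip.camera('scene'))
"
```

```text
clock: 3.25
position: [0.4225, 0.1202, 0.0518]
ee_rot: [0.997, -0.081, 0.0, 0.0]
ft_force: [1.0, -1.7, 0.1]
grip_width: 0.001
clock: 3.75
position: [0.4847, 0.1108, 0.0531]
ee_rot: [0.997, -0.081, -0.0, 0.0]
ft_force: [-0.9, -0.5, 0.2]
grip_width: -0.001
t 3.75 p [0.4847 0.1108 0.0531] yaw -9.320272344929148 toolz [-0.0009 -0.0004 -1.    ] F [-0.9051 -0.5051  0.1939] w -0.0014783620966299395
to (0.43, 0.123, 0.25) shift mm [ -56.0859   -3.0968 -196.8729] norm [-0.7011 -0.0387 -2.4609] rows>= 4.094588768676253
```

View pics/w3.png

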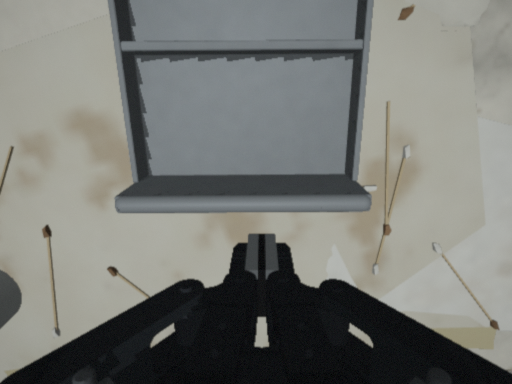

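View pics/s3.png

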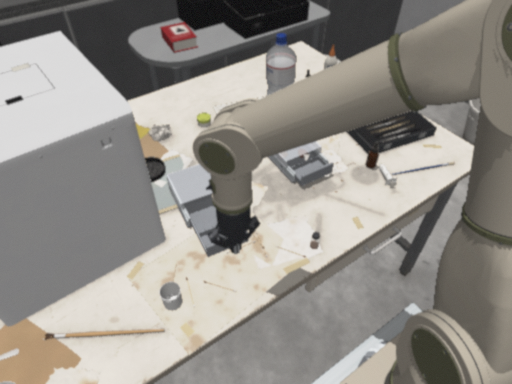

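```bash
python3 -m crank '[[-1,[0,-0.1,0],[0,0,0]],[-1,[0.15,0,0],[0,0,0]],[-1,[0.15,0,0],[0,0,0]],[-1,[0.15,0,0],[0,0,0]],[-1,[0.15,0,0],[0,0,0]]]'
python3 -m crank '[[-1,[0.1,0,0],[0,0,0]],[-1,[0.1,0,0],[0,0,0]],[-1,[0.1,0,0],[0,0,0]],[-1,[0.1,0,0],[0,0,0]],[-1,[0.0,0,0],[0,0,0]]]'
python3 -c "
from h import *
st()
import cv2
cv2.imwrite('pics/w4.png',manip.camera('wrist'))
"
```

```text
clock: 4.35
position: [0.5352, 0.1111, 0.0531]
ee_rot: [0.997, -0.082, -0.0, -0.0]
ft_force: [-2.2, 2.4, 1.7]
grip_width: 0.002
clock: 4.85
position: [0.5668, 0.1055, 0.0533]
ee_rot: [0.997, -0.082, 0.0, 0.0]
ft_force: [0.7, -0.1, -0.6]
grip_width: -0.001
t 4.85 p [0.5668 0.1055 0.0533] yaw -9.41138741029911 toolz [ 0.0007 -0.0002 -1.    ] F [ 0.6991 -0.0687 -0.6154] w -0.0006029174687080078
```

View pics/w4.png

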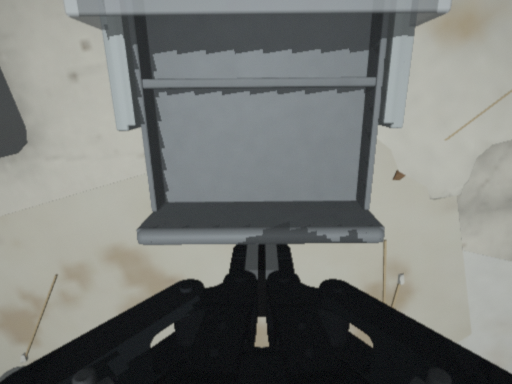

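```bash
python3 -m crank '[[-1,[0.06,0,0],[0,0,0]],[-1,[0.06,0,0],[0,0,0]],[-1,[0.06,0,0],[0,0,0]],[-1,[0.06,0,0],[0,0,0]],[-1,[0.0,0,0],[0,0,0]]]'
python3 -m crank '[[-1,[0.04,0,0],[0,0,0]],[-1,[0.04,0,0],[0,0,0]],[-1,[0.04,0,0],[0,0,0]],[-1,[0,0,0],[0,0,0]],[-1,[0.0,0,0],[0,0,0]]]'
```

```text
clock: 5.4
position: [0.5855, 0.1026, 0.0534]
ee_rot: [0.997, -0.082, 0.0, -0.0]
ft_force: [-0.7, 0.3, 0.7]
grip_width: 0.002
clock: 5.9
position: [0.5898, 0.1023, 0.0529]
ee_rot: [0.997, -0.081, -0.004, 0.001]
ft_force: [-24.0, 0.2, 17.9]
grip_width: -0.001
```

```bash
python3 -m crank '[[-1,[0.03,0,0],[0,0,0]],[-1,[0,0,0],[0,0,0]],[-1,[0,0,0],[0,0,0]],[-1,[0,0,0],[0,0,0]],[-1,[0.0,0,0],[0,0,0]]]'
python3 -m crank '[[-1,[-0.2,0,0],[0,0,0]],[-1,[-0.4,0,0],[0,0,0]],[-1,[0,0,0],[0,0,0]],[-1,[0,0,-0.6],[0,0,0]],[-1,[0,0,-0.6],[0,0,0]]]'
python3 -m crank '[[-1,[0,0,-0.6],[0,0,0]],[-1,[0,0,-0.5],[0,0,0]],[-1,[0,0,-0.2],[0,0,0]],[-1,[0,0,0],[0,0,0]],[-1,[0,0,0],[0,0,0]]]'
python3 -c "
from h import *
st()
import cv2
cv2.imwrite('pics/w5.png',manip.camera('wrist'))
"
```

```text
clock: 6.4
position: [0.59, 0.1024, 0.0527]
ee_rot: [0.997, -0.08, -0.007, 0.002]
ft_force: [-34.9, -0.4, 25.0]
grip_width: -0.004
clock: 6.9
position: [0.5488, 0.1084, 0.1499]
ee_rot: [0.997, -0.082, -0.001, 0.0]
ft_force: [1.2, -0.7, 0.4]
grip_width: 0.002
clock: 7.4
position: [0.5495, 0.1085, 0.2531]
ee_rot: [0.997, -0.082, 0.0, 0.0]
ft_force: [-0.2, -0.2, -0.4]
grip_width: 0.001
t 7.4 p [0.5495 0.1085 0.2531] yaw -9.383242200536856 toolz [ 0.0006 -0.0002 -1.    ] F [-0.1988 -0.1729 -0.4458] w 0.0011177509381557116
```

View pics/w5.png

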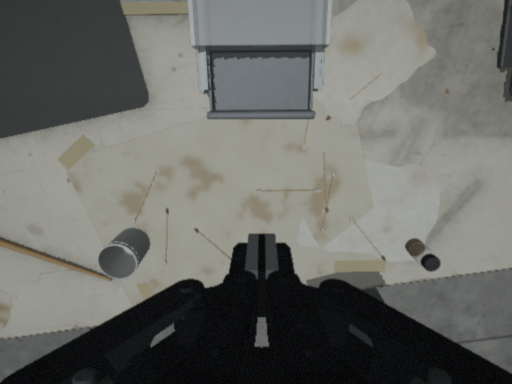

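```bash
python3 -c "
from h import *
for v in (44,46,48): print(wray((260,v),.056))
for v in (110,118,120): print(wray((260,v),.051))
to((.5,-.2,.25),(.56,-.235,.25))
"
```

```text
[0.6674 0.0908 0.056 ]
[0.6657 0.0911 0.056 ]
[0.664  0.0914 0.056 ]
[0.6078 0.1008 0.051 ]
[0.6    0.1021 0.051 ]
[0.598  0.1024 0.051 ]
t 7.45 p [0.5491 0.1085 0.2524] yaw -9.376729749836962 toolz [-0.0009 -0.0003 -1.    ] F [-0.1399  0.5576 -0.4926] w 6.524204913440277e-05
to (0.5, -0.2, 0.25) shift mm [  1.8461 312.3294   2.4955] norm [0.0231 3.9041 0.0312] rows>= 6.246896071650477
to (0.56, -0.235, 0.25) shift mm [64.9007 24.7568 -0.0412] norm [ 0.8113  0.3095 -0.0005] rows>= 1.3892443989449812
```

```bash
python3 -m crank '[[-1,[0,0.5,0],[0,0,0]],[-1,[0,0.5,0],[0,0,0]],[-1,[0,0.5,0],[0,0,0]],[-1,[0,0.5,0],[0,0,0]],[-1,[0,0.5,0],[0,0,0]]]'
python3 -m crank '[[-1,[0,0.5,0],[0,0,0]],[-1,[0,0.5,0],[0,0,0]],[-1,[0,0.6,0],[0,0,0]],[-1,[0,0,0],[0,0,-0.12]],[-1,[0,0,0],[0,0,0]]]'
python3 -c "
from h import *
st()
import cv2
cv2.imwrite('pics/w6.png',manip.camera('wrist'))
"
```

```text
clock: 7.95
position: [0.5156, -0.0903, 0.2519]
ee_rot: [0.997, -0.082, -0.001, -0.0]
ft_force: [0.1, -0.3, -0.1]
grip_width: -0.002
clock: 8.45
position: [0.4949, -0.216, 0.2517]
ee_rot: [0.999, -0.035, -0.001, -0.001]
ft_force: [0.0, 0.3, -0.1]
grip_width: -0.0
t 8.45 p [ 0.4949 -0.216   0.2517] yaw -4.017898237435112 toolz [-0.0021  0.0012 -1.    ] F [ 0.0294  0.2655 -0.1437] w -0.0002529424194387165
```

View pics/w6.png

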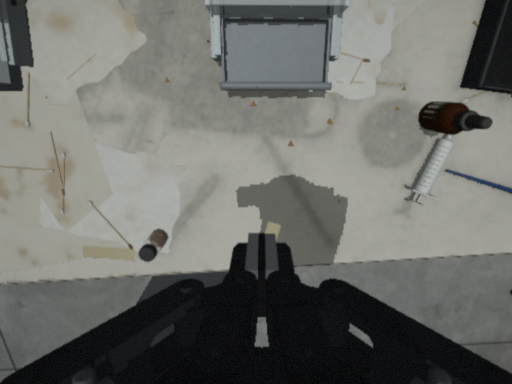

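```bash
python3 -c "
from h import *
a,b=wray((220,89),.051),wray((331,89),.051);m=(a+b)/2
print(a,b,m,np.degrees(np.arctan2(-(a-b)[0],(a-b)[1])))
print(wray((275,82),.051),wray((275,17),.027),wray((275,5),.056))
y=np.radians(-4);u=np.array([np.cos(y),np.sin(y)])
t=m[:2]+u*.036
to((*t,.25),(*t,.043))
"
```

```text
[ 0.5776 -0.1781  0.051 ] [ 0.5698 -0.2882  0.051 ] [ 0.5737 -0.2331  0.051 ] -4.095844682632772
[ 0.5803 -0.233   0.051 ] [ 0.6423 -0.2376  0.027 ] [ 0.646  -0.2366  0.056 ]
t 8.5 p [ 0.4954 -0.2145  0.2521] yaw -4.062053936047692 toolz [-0.0016  0.0013 -1.    ] F [-0.5011  0.2966 -0.3027] w -0.004438888282873818
to (np.float64(0.6096211086961288), np.float64(-0.23564471229412048), 0.25) shift mm [115.3916  13.0026   1.8681] norm [1.4424 0.1625 0.0234] rows>= 2.322737335053352
to (np.float64(0.6096211086961288), np.float64(-0.23564471229412048), 0.043) shift mm [  0.3434   0.2461 206.9996] norm [0.0043 0.0031 2.5875] rows>= 4.140000000000001
```

```bash
python3 -m crank '[[-1,[0.5,0.08,0],[0,0,0]],[-1,[0.5,0.08,0],[0,0,0]],[-1,[0.44,0,0],[0,0,0]],[-1,[0,0,0.5],[0,0,0]],[-1,[0,0,0.4],[0,0,0]]]'
python3 -m crank '[[-1,[0,0,0.4],[0,0,0]],[-1,[0,0,0.2],[0,0,0]],[-1,[0,0,0],[0,0,0]],[-1,[0,0,0],[0,0,0]],[-1,[0,0,0],[0,0,0]]]'
python3 -c "
from h import *
to((.609,-.2356,.043))
import cv2
cv2.imwrite('pics/w7.png',manip.camera('wrist'))
cv2.imwrite('pics/s7.png',manip.camera('scene')[90:270,180:420].repeat(3,0).repeat(3,1))
"
```

```text
clock: 9.0
position: [0.6112, -0.233, 0.1792]
ee_rot: [0.999, -0.034, 0.0, -0.001]
ft_force: [-1.1, -0.9, -1.6]
grip_width: -0.001
clock: 9.5
position: [0.6109, -0.2356, 0.1354]
ee_rot: [0.999, -0.035, 0.001, 0.0]
ft_force: [-0.2, -0.1, -0.2]
grip_width: 0.0
t 9.5 p [ 0.6109 -0.2356  0.1354] yaw -3.9734182921268113 toolz [ 0.0029 -0.001  -1.    ] F [-0.1794 -0.0613 -0.2091] w 4.6885274457808195e-05
to (0.609, -0.2356, 0.043) shift mm [-2.173   0.0848 92.4207] norm [-0.0272  0.0011  1.1553] rows>= 1.848925815861454
```

View pics/w7.png

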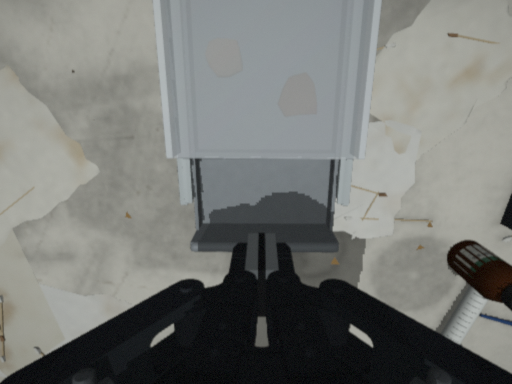

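View pics/s7.png

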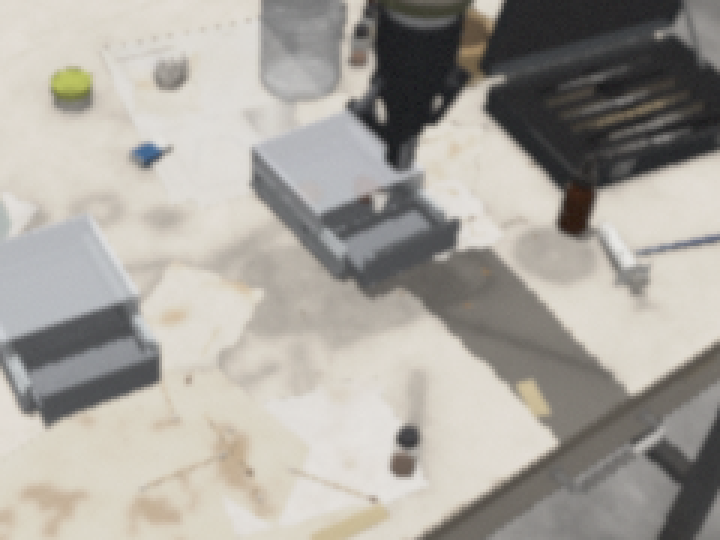

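```bash
python3 -c "
from h import *
print(wray((264,250),.051),wray((264,240),.051),wray((264,224),.051),wray((264,158),.056), wray((262,235),.113))
"
```

```text
[ 0.5754 -0.2344  0.051 ] [ 0.5836 -0.235   0.051 ] [ 0.5963 -0.2358  0.051 ] [ 0.6457 -0.2391  0.056 ] [ 0.6175 -0.2356  0.113 ]
```

```bash
python3 -m crank '[[-1,[0,0,0.4],[0,0,0]],[-1,[0,0,0.4],[0,0,0]],[-1,[0,0,0.2],[0,0,0]],[-1,[0,0,0.12],[0,0,0]],[-1,[0,0,0],[0,0,0]]]'
python3 -c "
from h import *
st()
import cv2
cv2.imwrite('pics/w8.png',manip.camera('wrist'))
cv2.imwrite('pics/s8.png',manip.camera('scene')[90:270,180:420].repeat(3,0).repeat(3,1))
"
```

```text
clock: 10.1
position: [0.6097, -0.2355, 0.0434]
ee_rot: [0.999, -0.035, -0.0, -0.0]
ft_force: [-0.0, 0.0, 0.4]
grip_width: 0.001
t 10.1 p [ 0.6097 -0.2355  0.0434] yaw -3.967707123069085 toolz [-0.0007  0.0003 -1.    ] F [-0.0288  0.0462  0.4304] w 0.0010762220118752238
```

View pics/w8.png

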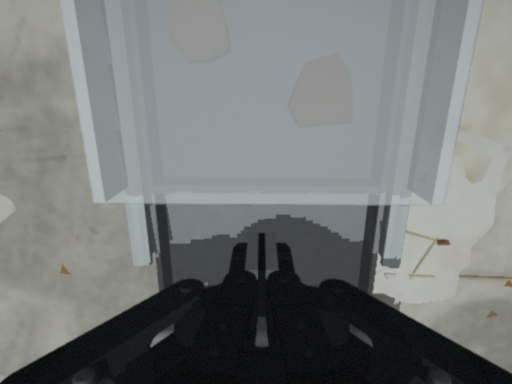

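View pics/s8.png

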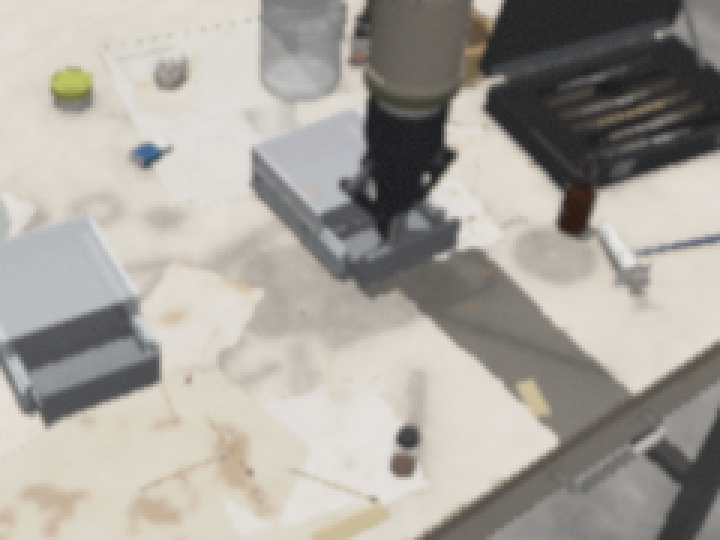

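```bash
python3 -m crank '[[-1,[-0.08,0,0],[0,0,0]],[-1,[-0.06,0,0],[0,0,0]],[-1,[-0.05,0,0],[0,0,0]],[-1,[-0.05,0,0],[0,0,0]],[-1,[-0.05,0,0],[0,0,0]]]'
python3 -m crank '[[-1,[-0.06,0,0],[0,0,0]],[-1,[-0.07,0,0],[0,0,0]],[-1,[-0.07,0,0],[0,0,0]],[-1,[-0.07,0,0],[0,0,0]],[-1,[-0.07,0,0],[0,0,0]]]'
python3 -c "
from h import *
st()
import cv2
cv2.imwrite('pics/w9.png',manip.camera('wrist'))
"
```

```text
clock: 10.7
position: [0.5869, -0.2342, 0.0443]
ee_rot: [0.999, -0.035, 0.001, 0.0]
ft_force: [2.1, -0.5, 0.7]
grip_width: -0.003
clock: 11.2
position: [0.5591, -0.232, 0.0438]
ee_rot: [0.999, -0.035, 0.0, -0.0]
ft_force: [2.4, -0.1, 1.9]
grip_width: 0.003
t 11.2 p [ 0.5591 -0.232   0.0438] yaw -3.963922894438618 toolz [ 0.0002  0.     -1.    ] F [ 2.3854 -0.0668  1.899 ] w 0.003137915543681917
```

View pics/w9.png

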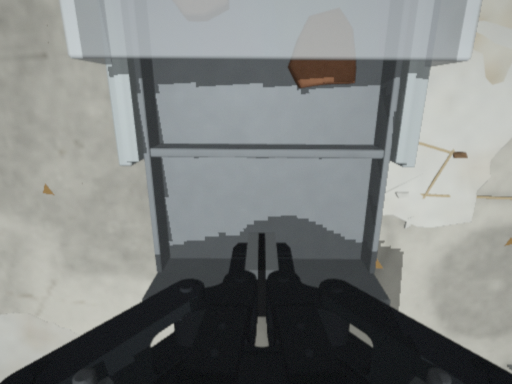

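```bash
python3 -m crank '[[-1,[-0.07,0,0],[0,0,0]],[-1,[-0.08,0,0],[0,0,0]],[-1,[-0.08,0,0],[0,0,0]],[-1,[-0.08,0,0],[0,0,0]],[-1,[-0.08,0,0],[0,0,0]]]'
python3 -m crank '[[-1,[-0.07,0,0],[0,0,0]],[-1,[-0.07,0,0],[0,0,0]],[-1,[-0.05,0,0],[0,0,0]],[-1,[-0.04,0,0],[0,0,0]],[-1,[-0.04,0,0],[0,0,0]]]'
python3 -m crank '[[-1,[-0.04,0,0],[0,0,0]],[-1,[-0.04,0,0],[0,0,0]],[-1,[-0.03,0,0],[0,0,0]],[-1,[-0.02,0,0],[0,0,0]],[-1,[0,0,0],[0,0,0]]]'
```

```text
clock: 11.75
position: [0.5277, -0.2297, 0.0436]
ee_rot: [0.999, -0.035, -0.0, -0.0]
ft_force: [1.3, 0.7, -1.5]
grip_width: -0.001
clock: 12.25
position: [0.5067, -0.2284, 0.0437]
ee_rot: [0.999, -0.035, 0.0, 0.0]
ft_force: [1.3, 2.1, -1.2]
grip_width: 0.0
clock: 12.75
position: [0.4968, -0.2278, 0.0439]
ee_rot: [0.999, -0.035, 0.001, 0.0]
ft_force: [3.4, 0.1, -1.7]
grip_width: -0.002
```

```bash
python3 -m crank '[[-1,[-0.03,0,0],[0,0,0]],[-1,[-0.03,0,0],[0,0,0]],[-1,[-0.03,0,0],[0,0,0]],[-1,[-0.03,0,0],[0,0,0]],[-1,[0,0,0],[0,0,0]]]'
```

```text
clock: 13.25
position: [0.4963, -0.2276, 0.0461]
ee_rot: [0.999, -0.033, 0.01, 0.001]
ft_force: [42.7, -6.2, -27.7]
grip_width: 0.003
```

```bash
python3 -m crank '[[-1,[0.1,0,0],[0,0,0]],[-1,[0.12,0,0],[0,0,0]],[-1,[0.1,0,0],[0,0,0]],[-1,[0,0,0],[0,0,0]],[-1,[0,0,0],[0,0,0]]]'
python3 -c "
from h import *
st()
import cv2
cv2.imwrite('pics/w10.png',manip.camera('wrist'))
"
```

```text
clock: 13.75
position: [0.512, -0.2288, 0.0434]
ee_rot: [0.999, -0.035, -0.001, -0.0]
ft_force: [-0.7, -0.3, 0.3]
grip_width: -0.001
t 13.75 p [ 0.512  -0.2288  0.0434] yaw -3.964469457066484 toolz [-0.0011  0.0002 -1.    ] F [-0.6549 -0.2629  0.3399] w -0.0005488123462370836
```

View pics/w10.png

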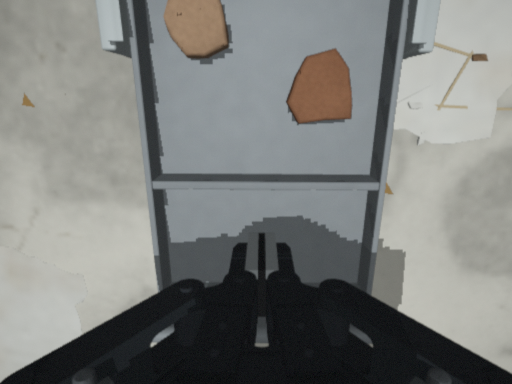

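Clear of the lip, sherds in the bay. Lift straight out and check.

```bash
python3 -m crank '[[-1,[0,0,-0.3],[0,0,0]],[-1,[0,0,-0.5],[0,0,0]],[-1,[0,0,-0.6],[0,0,0]],[-1,[0,0,-0.6],[0,0,0]],[-1,[0,0,-0.6],[0,0,0]]]'
python3 -m crank '[[-1,[-0.5,0,0],[0,0,0]],[-1,[-0.5,0,0],[0,0,0]],[-1,[0,0,0],[0,0,0]],[-1,[0,0,0],[0,0,0]],[-1,[0,0,0],[0,0,0]]]'
python3 -c "
from h import *
st()
import cv2
cv2.imwrite('pics/w11.png',manip.camera('wrist'))
cv2.imwrite('pics/t11.png',cv2.resize(manip.camera('top')[110:260,140:400],None,fx=3,fy=3,interpolation=cv2.INTER_CUBIC))
cv2.imwrite('pics/s11.png',manip.camera('scene'))
"
```

```text
clock: 14.3
position: [0.5115, -0.2287, 0.2536]
ee_rot: [0.999, -0.035, -0.0, 0.0]
ft_force: [1.1, -0.5, 0.6]
grip_width: -0.001
clock: 14.8
position: [0.433, -0.2232, 0.2518]
ee_rot: [0.999, -0.034, 0.0, 0.0]
ft_force: [0.6, 0.6, 0.7]
grip_width: 0.004
t 14.8 p [ 0.433  -0.2232  0.2518] yaw -3.953517208331247 toolz [ 0.0004 -0.0001 -1.    ] F [0.6446 0.6315 0.7047] w 0.003772760102808574
```

View pics/w11.png

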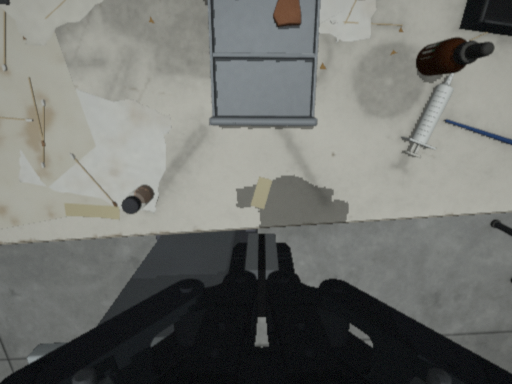

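View pics/t11.png

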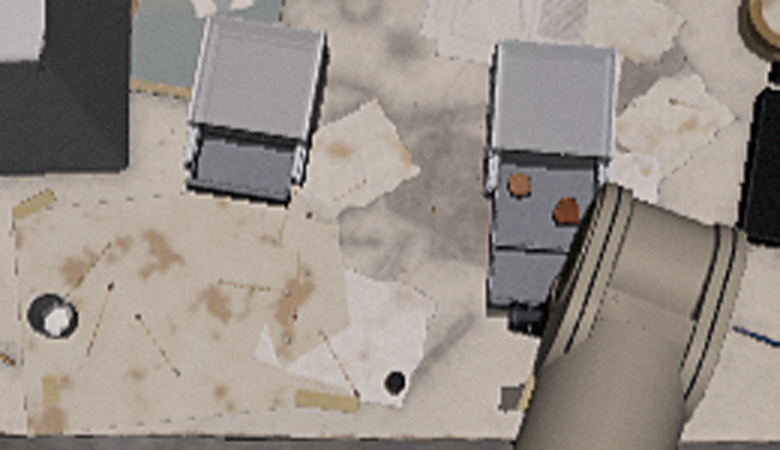

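View pics/s11.png

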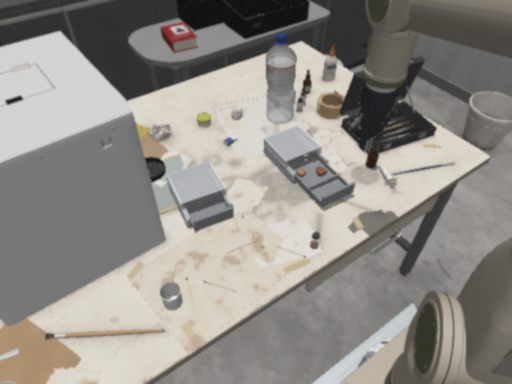

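```bash
python3 -c "
from h import *
print(wray((263,125),.051),wray((263,127),.051), wray((136,205),.051))
to((.5,-.2,.25))
manip.hand_in()"
```

```text
[ 0.4776 -0.2269  0.051 ] [ 0.4756 -0.2267  0.051 ] [ 0.4   -0.08   0.051]
t 14.95 p [ 0.4332 -0.2231  0.2515] yaw -3.914715847324253 toolz [-0.0001  0.0006 -1.    ] F [0.0911 0.6707 0.3839] w 0.0016387218893336966
to (0.5, -0.2, 0.25) shift mm [ 65.0601 -27.5612   1.4588] norm [ 0.8133 -0.3445  0.0182] rows>= 1.41344508395305
the job is handed in; nothing more can be done
```

I pushed the empty tray home with the shut fingertips, then hooked them behind the sherd tray's lip and drew it out at about 0.08 m/s at most. I handed the job in at about 15 s. No verdict is reported, so these are my own checks.

- **Empty tray:** it met a hard stop, with the force along the push rising to about 35 N. The lip sits 66–68 mm in front of the cover edge in the wrist picture, against 69 mm nominal, so it agrees within calibration.
- **Sherd tray:** it also met a hard stop, with the force along the pull reaching about 43 N. The lip front measured x ≈ 0.477 m, and I expected 0.477 m for fully out.
- **Sherds:** both lie in the bay in the last pictures and were not touched.
- **Bystanders:** in the last top view the vial and white jar stand where they were at the start. The arm hid the dropper bottle there; the wrist and scene pictures show it upright and apparently unmoved. A rough re-measurement of the vial came out about 10 mm off in y. I put that down to a badly picked pixel, since the top view shows it at the same pixels as at the start.
- **Robot:** the gripper was up at z ≈ 0.25 m and touching nothing at hand-in.

My early estimates of the sherd unit disagreed: the yaw came out between −3° and −7°, and the lip position varied by about 10 mm. A closer wrist view settled the yaw at −4°, and I used that.

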